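# Crib up the flyover support

## Task

Build up the wooden crib that will carry the slot car flyover by two crosswise layers: lay the long loose wooden slat flat across the middle of the two rails of the crib foot, square to them, then lay the shorter loose wooden slat flat across the middle of the long one, square to it. Leave the little tower standing by itself.

Things in the scene. Friction and masses are not known exactly. Their poses are not given: they have to be found in the camera images.
- crib_top (a point): The crib foot, fixed to the table: a plywood board 150 x 130 x 8 mm carrying two parallel medium-brown wooden rails, each 140 mm long, 24 mm wide and 16 mm high, screwed down. This point is the middle between the rails at the height of their upper faces, 24 mm above the table. Its x axis runs along the rails, its y axis across them (rail centre lines at y = -45 and +45 mm; 66 mm free between them), z up.
- long_slat_c (a point): The long loose slat of plain light wood, 150 mm long (its x axis), 36 mm wide (y) and 16 mm thick (z), about 50 g, lying flat on the table at one side of the crib foot, left or right. The point is its centre, half-way up.
- short_slat_c (a point): The shorter loose slat of the same light wood, 110 mm long (its x axis), 36 mm wide (y) and 16 mm thick (z), about 40 g, lying flat on the table at the other side of the crib foot. The point is its centre, half-way up. Other things on the table (a white plastic wall section, a blue model car, a yellow beacon, all under 70 mm high, beyond the crib foot, and a flat steel tool near the robot) are not needed.
Mind the look-alikes: they are no part of the job. Leave any green or orange look-alike of the part that bears long_slat_c alone.

How it is judged (in metres and radians):
On the way, in this order (a step that is already met when the one before it is completed fails the run):
1. the long slat lies across the middle of the rails (horizontal distance between long_slat_c and crib_top below 0.016 m and z of long_slat_c in the frame of crib_top between 0.004 and 0.012 m and angle between the x axis of long_slat_c and the y axis of crib_top, either way round below 0.21 rad and angle between long_slat_c's own z axis and vertical below 0.09 rad), for 0.2 s.
2. the shorter slat lies across the middle of the long one (horizontal distance between short_slat_c and long_slat_c below 0.016 m and z of short_slat_c in the frame of long_slat_c between 0.012 and 0.02 m and angle between the x axis of short_slat_c and the y axis of long_slat_c, either way round below 0.21 rad and angle between short_slat_c's own z axis and vertical below 0.09 rad), for 0.2 s.
At the end, for the whole second after the job is handed in: The long slat rests flat on both rails, its centre within 16 mm of the middle between them and square to them within 12 degrees; the shorter slat rests flat on the long one, centre over centre within 16 mm and square to it within 12 degrees (heights within 4 mm, tilt under 5 degrees); both at rest (all of step 1 and all of step 2 and linear speed of each of long_slat, short_slat below 0.02 m/s); the robot touches nothing.
It also fails if it takes over 58 s, if anything falls off the work surface, if the arm or the gripper's body presses on something with over 40 N, if the wrist force passes 120 N, or if a joint passes its speed limit or range.

## Robot

A 7-joint arm with a two-finger parallel gripper is mounted at the origin on the work surface. World frame = base frame: x ahead of the robot, y to its left, z up, the work surface at z = 0. Lengths are in m, angles in degrees, forces in N, time in s.
With the tool pointing down it reaches from about 0.425 to 0.875 m from the base axis. Payload 4.7 kg.
Tool frame: the origin (TCP) lies at the very end of the fingers, on their centre line; the grasp point (between the pads) lies 19 mm behind it; x points along the fingers, z is the direction in which the jaws open and shut, and the axes are right-handed (so a half turn about x gives the same grasp; the last joint's range is limited). The gripper opens to 87 mm and grips with 3 to 60 N. Pads are 19 mm wide; open, the fingers measure 117 mm over their backs; the gripper's body (75 mm by 190 mm) begins 51 mm behind the grasp point.
Start: joints at [70.365, 18.392, -4.016, 83.108, 1.295, 78.541, -3.26], TCP at [0.227, -0.609, 0.223] pointing down, gripper open.
Joint ranges: [-163.93, 163.93], [-17.29, 119.83], [-79.2, 71.16], [3.27, 140.29], [-89.18, 269.18], [5.43, 117.66], [-154.24, 154.24]. Speed limits (degrees/s): [147.25, 147.25, 180, 180, 180, 180, 180].

## Interface

Orientations are given as [roll, pitch, yaw] about the fixed x, y, z axes, in that order (R = Rz(yaw) Ry(pitch) Rx(roll)).
In Python, from cell import env gives the robot as it stands. The module is installed in compiled form; this text tells all that it offers.
- The arm moves only by the tool drive_tool, never from a script. Its argument "increments" is a list of rows, each a list of 2 entries, a list of its own where there are three numbers: the shift along the tool's x, y, z scaled (see below), then the turn, a rotation vector about the tool's x, y, z scaled (see below). In form: [[[dx, dy, dz], [wx, wy, wz]], ...]. A call has 1 to 10 rows; each row shifts and turns the commanded pose from where the row before left it, along the tool's axes as they then stand; what a row does not reach is not made up. The controller multiplies each number of a shift by 0.04 m and each number of a turn by 120 degrees. A row lasts 1/10 s, in which the tool goes at most 50 mm and 8.59 degrees, less where a joint would pass 70% of its speed; a pose out of reach is approached as far as the arm can. A call with a number of a shift or a turn outside -1 to 1 is refused whole. A call with a gripper value outside its range is refused whole. "hand" is the gripper's target within -1 to 1 (fully open at 1, half-way at 0, shut at -1), set as the call begins (left out, the last holds). The fingers move at their own pace and stop on an object; "squeeze" is the grip in N (left out, the last holds). Time passes only in rows, so rows that do not move let the fingers close. It gives the time, the measured TCP pose, the force and the opening at its end, in the units of the state.
- env.get_obs(): the state, without advancing time (a new reading comes with each control period).
- env.read_camera(name): name is "scene" or "side" or "wrist"; returns a dict with "frame" (480x640x3 uint8, red, green, blue), "fx", "fy", "cx", "cy" (pixels), "R" (3x3) and "t" (3): a world point X has camera coordinates R X + t. Camera axes: x right, y down, z forward; pixel columns grow to the right and rows downward; lengths in m; the calibration is good to about 2 mm. A picture is of the moment at which its call begins. There is no depth.
- env.sign_off(): hands the job in, once; it reports no verdict.
The state is a dict: "time_s": time; "qpos": joint angles; "joint_velocities": joint speeds; "effort": joint torques, N m; "tool_pos": TCP position; "tool_rot": TCP orientation; "force": force on the tool from outside, world axes, zero at the start; "wrist_torque": the same for the moment, N m; "grip_width": finger opening in m.
Only numpy, scipy, OpenCV 4.12 (cv2) and the standard library are available. Lean on these libraries where they do the work, as an engineer would, in place of code of your own. Each camera call takes 0.05 s, during which the arm holds its last target.

## Working session

There is one attempt and no reset: what is moved stays moved. The work goes in short steps, Python scripts to look and compute and a tool call to move; the robot and the scene stay as the last step left them, time stands still between calls to the robot, and variables do not carry over. Pictures are saved under pics/ and viewed, and the job is handed in when it is done.

Besides the shell and the picture viewer there is one more tool, called after "Call:" as name(argument=value, ...), one argument or row to a line, values as JSON. drive_tool: Moves the arm, as the interface text tells. Shifts and turns lie within -1 to 1; 1 stands for 0.04 m of shift or 120 degrees of turn. Its arguments: {"type":"object","properties":{"increments":{"type":"array"},"hand":{"type":"number"},"squeeze":{"type":"number"}},"required":["increments"]}

```bash
mkdir -p pics; ls
cat > h.py <<'E'
import numpy as np, cv2
from cell import env
def snap(n,tag):
    c=env.read_camera(n); cv2.imwrite(f'pics/{tag}.png',c['frame'][:,:,::-1]); return c
def ray(c,u,v,z):
    R=np.array(c['R']);t=np.array(c['t']); o=-R.T@t
    d=R.T@np.array([(u-c['cx'])/c['fx'],(v-c['cy'])/c['fy'],1]); return o+d*(z-o[2])/d[2]
def proj(c,X):
    p=np.array(c['R'])@np.array(X)+np.array(c['t']); return c['fx']*p[0]/p[2]+c['cx'],c['fy']*p[1]/p[2]+c['cy']
E
python3 - <<'E'
from h import *
for n in ['scene','side','wrist']:
    c=snap(n,n+'0'); print(n,c['fx'],c['cx'],c['cy'],-np.array(c['R']).T@c['t'],np.array(c['R'])[2])
print(env.get_obs())
E
```

```text
pics
scene 500.4215500572745 315.48949231832563 245.52055879254726 [0.88773873 0.73467958 0.66479371] [-0.48486808 -0.6413948  -0.59457183]
side 547.7949872736815 321.22771814647035 240.64420551580199 [0.11027719 0.84468083 0.82169783] [ 0.24456657 -0.7056756  -0.66498807]
wrist 375.81328900612755 319.47639562892783 241.75289190055588 [ 0.3038567  -0.58002476  0.38482897] [-0.27933574 -0.10149027 -0.95481478]
{'time_s': 0.15, 'qpos': array([70.3642776 , 18.42999842, -4.01532229, 83.15850962,  1.29675871,
       78.54158621, -3.26040444]), 'joint_velocities': array([ 0.01317091, -0.13183357,  0.01593292, -0.18080665, -0.11277198,
        0.00885984,  0.03210178]), 'effort': array([ 1.73141839e-04, -4.91793644e+01, -4.04523276e-01, -3.12878287e+01,
       -6.39804988e-02,  4.04607737e-02,  6.78831429e-05]), 'tool_pos': array([ 0.22683153, -0.60868868,  0.22170782]), 'tool_rot': array([-175.36993808,   89.91494274,  115.07491808]), 'force': array([ 0.17620026,  0.67486239, -0.21115572]), 'wrist_torque': array([ 0.00637538, -0.00779816,  0.01937961]), 'grip_width': 0.08695034009610617}
```

View pics/scene0.png

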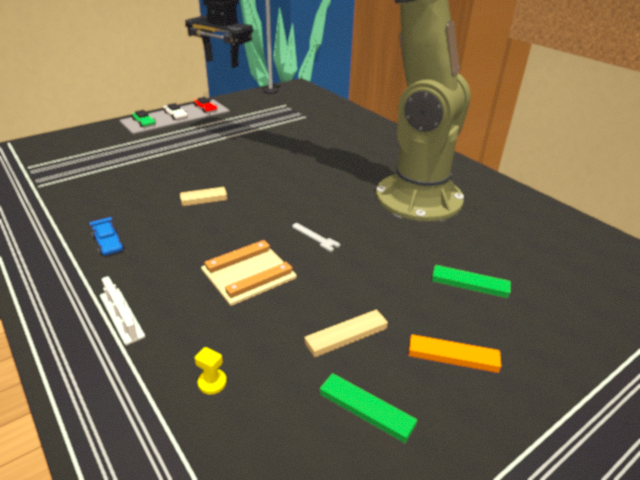

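View pics/side0.png

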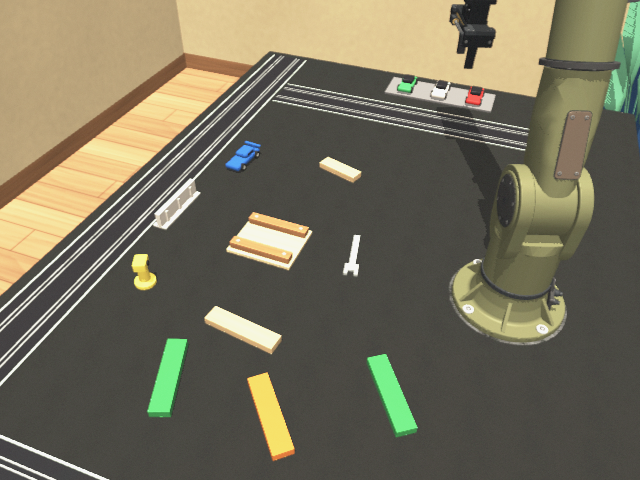

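View pics/wrist0.png

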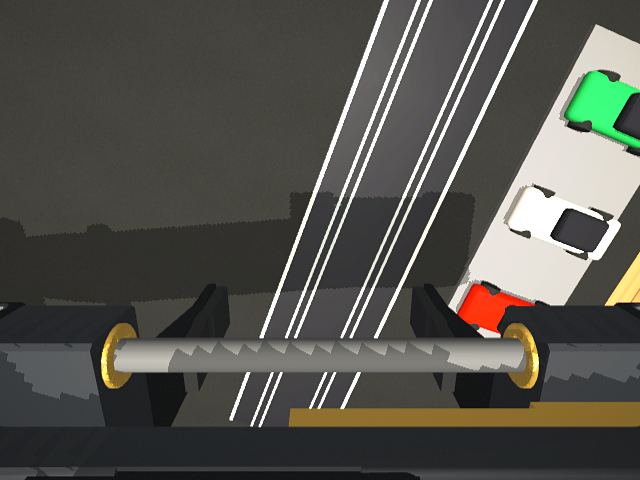

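The candidates for the long slat:
- Light wood at scene (347,333) / side (243,329). This one fits, because it is plain light wood, close to the foot and the longer of the two light slats.
- Green at scene (472,280) and (367,407), and orange at scene (455,353). These are look-alikes, so I leave them alone.

The short slat is the light wood at scene (203,196) / side (340,169), on the other side of the foot. I'll segment these and check their sizes.

```bash
cat > seg.py <<'E'
from h import *
ims={}
for n in ['scene','side']:
    c=snap(n,n+'1'); hsv=cv2.cvtColor(c['frame'],cv2.COLOR_RGB2HSV)
    for nm,(u,v) in dict(long=dict(scene=(347,333),side=(243,329))[n],short=dict(scene=(203,196),side=(340,169))[n]) .items() if False else [('long',dict(scene=(347,333),side=(243,329))[n]),('short',dict(scene=(203,196),side=(340,169))[n])]:
        print(n,nm,'top hsv',hsv[v,u], 'col',[tuple(hsv[k,u]) for k in range(v,v+22,3)])
    for i,(x0,y0,x1,y1) in enumerate(dict(scene=[(290,300,410,370),(170,180,240,215),(190,230,310,310)],side=[(190,295,300,360),(310,150,370,190),(215,200,325,275)])[n]):
        ims[n,i]=cv2.resize(c['frame'][y0:y1,x0:x1,::-1],(390,260),interpolation=cv2.INTER_NEAREST)
cv2.imwrite('pics/crops.png',np.vstack([np.hstack([ims['scene',0],ims['side',0]]),np.hstack([ims['scene',1],ims['side',1]])]))
cv2.imwrite('pics/crib.png',np.hstack([ims['scene',2],ims['side',2]]))
E
python3 seg.py
```

```text
scene long top hsv [ 28  86 255] col [(np.uint8(28), np.uint8(86), np.uint8(255)), (np.uint8(27), np.uint8(91), np.uint8(255)), (np.uint8(19), np.uint8(126), np.uint8(215)), (np.uint8(18), np.uint8(131), np.uint8(202)), (np.uint8(16), np.uint8(86), np.uint8(92)), (np.uint8(18), np.uint8(51), np.uint8(75)), (np.uint8(22), np.uint8(52), np.uint8(74)), (np.uint8(16), np.uint8(40), np.uint8(71))]
scene short top hsv [ 28  85 255] col [(np.uint8(28), np.uint8(85), np.uint8(255)), (np.uint8(20), np.uint8(128), np.uint8(216)), (np.uint8(19), np.uint8(128), np.uint8(179)), (np.uint8(20), np.uint8(50), np.uint8(76)), (np.uint8(27), np.uint8(35), np.uint8(73)), (np.uint8(23), np.uint8(43), np.uint8(72)), (np.uint8(18), np.uint8(45), np.uint8(74)), (np.uint8(20), np.uint8(32), np.uint8(72))]
side long top hsv [ 30  28 247] col [(np.uint8(30), np.uint8(28), np.uint8(247)), (np.uint8(30), np.uint8(30), np.uint8(247)), (np.uint8(30), np.uint8(29), np.uint8(247)), (np.uint8(17), np.uint8(110), np.uint8(215)), (np.uint8(17), np.uint8(73), np.uint8(109)), (np.uint8(23), np.uint8(30), np.uint8(76)), (np.uint8(25), np.uint8(20), np.uint8(76)), (np.uint8(19), np.uint8(27), np.uint8(76))]
side short top hsv [ 30  25 247] col [(np.uint8(30), np.uint8(25), np.uint8(247)), (np.uint8(23), np.uint8(93), np.uint8(237)), (np.uint8(17), np.uint8(111), np.uint8(209)), (np.uint8(16), np.uint8(36), np.uint8(78)), (np.uint8(23), np.uint8(30), np.uint8(76)), (np.uint8(26), np.uint8(23), np.uint8(76)), (np.uint8(30), np.uint8(21), np.uint8(73)), (np.uint8(21), np.uint8(24), np.uint8(75))]
```

View pics/crops.png

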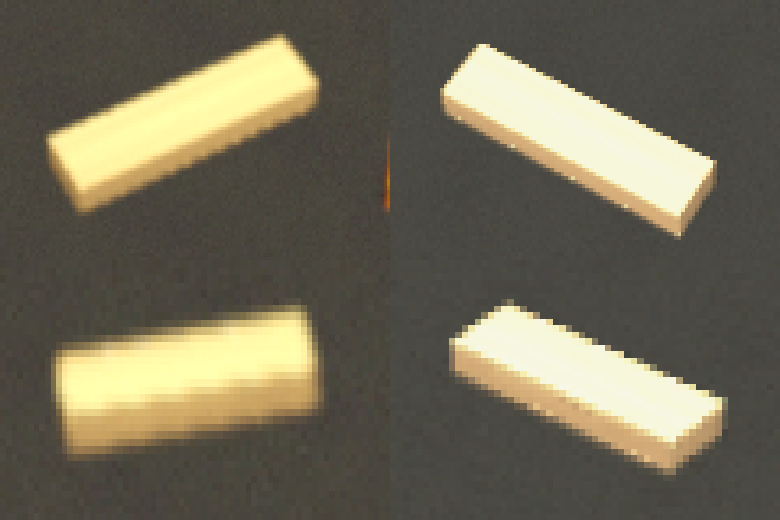

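View pics/crib.png

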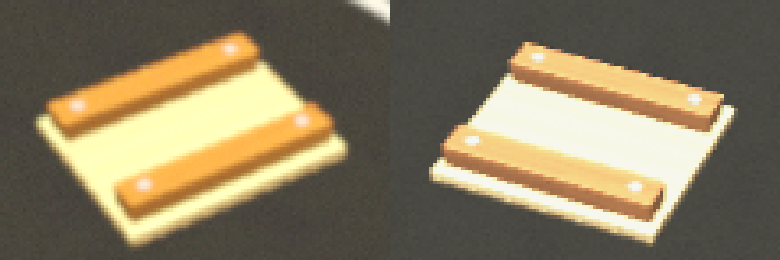

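```bash
cat > meas.py <<'E'
from h import *
SEED=dict(long=dict(scene=(347,333),side=(243,329)),short=dict(scene=(203,196),side=(340,169)))
def topmask(n,f):
    hsv=cv2.cvtColor(f,cv2.COLOR_RGB2HSV).astype(int); H,S,V=hsv[...,0],hsv[...,1],hsv[...,2]
    return ((V>232)&(S<108)&(H>22) if n=='scene' else (V>225)&(S<70)).astype(np.uint8)
def rect(c,m,seed,z):
    k,l,st,ce=cv2.connectedComponentsWithStats(m,connectivity=4); i=l[seed[1],seed[0]]
    cn,_=cv2.findContours((l==i).astype(np.uint8),cv2.RETR_EXTERNAL,cv2.CHAIN_APPROX_NONE)
    p=np.array([ray(c,*q[0],z)[:2] for q in cn[0]],np.float32)
    (x,y),(w,h),a=cv2.minAreaRect(p*1000)
    if w<h: w,h,a=h,w,a+90
    return np.round([x,y,w,h,(a+90)%180-90],1),st[i][4]
if __name__=='__main__':
    for n in ['scene','side']:
        c=snap(n,n+'2'); m=topmask(n,c['frame'])
        for s in SEED: print(n,s,rect(c,m,SEED[s][n],.016))
        hsv=cv2.cvtColor(c['frame'],cv2.COLOR_RGB2HSV).astype(int); H,S,V=hsv[...,0],hsv[...,1],hsv[...,2]
        # crib: rails crop, screws
        x0,y0,x1,y1=dict(scene=(190,230,310,310),side=(215,200,325,275))[n]
        # rails: brownish
        br=((H<22)&(S>(110 if n=='side' else 150))&(V>(190 if n=='side' else 225))).astype(np.uint8)
        br=cv2.morphologyEx(br,cv2.MORPH_CLOSE,np.ones((3,3),np.uint8))
        b2=np.zeros_like(br); b2[y0:y1,x0:x1]=br[y0:y1,x0:x1]
        k,l,st,ce=cv2.connectedComponentsWithStats(b2,connectivity=4)
        for i in range(1,k):
            if st[i][4]>100:
                ys,xs=np.nonzero(l==i); print(n,'rail',rect(c,b2,(xs[0],ys[0]),.024))
        cv2.imwrite(f'pics/mask_{n}.png',np.hstack([cv2.resize(x[y0:y1,x0:x1]*255,(390,260),interpolation=0) for x in (br,m)]))
E
python3 meas.py
python3 - <<'E'
import cv2,numpy as np
cv2.imwrite('pics/mk.png',np.vstack([cv2.imread(f'pics/mask_{n}.png') for n in ('scene','side')]))
E
```

```text
scene long (array([461.1, 268.4, 148.4,  34.8,  -8.3]), np.int32(1173))
scene short (array([ 462.6, -301.8,  109.3,   37.9,  -17.6]), np.int32(317))
scene rail (array([516.8, -26.9, 138. ,  23.5,  -1.5]), np.int32(406))
scene rail (array([519.4,  64.3, 137.2,  21.2,  -1.4]), np.int32(433))
side long (array([461.8, 270.7, 148.5,  35. ,  -8. ]), np.int32(1166))
side short (array([ 461.2, -300.5,  108.4,   34.9,  -18.3]), np.int32(316))
side rail (array([ 5.168e+02, -2.190e+01,  1.400e+02,  3.380e+01,  3.000e-01]), np.int32(448))
side rail (array([519.1,  70.6, 139.7,  31.1,  -2.3]), np.int32(440))
```

View pics/mk.png

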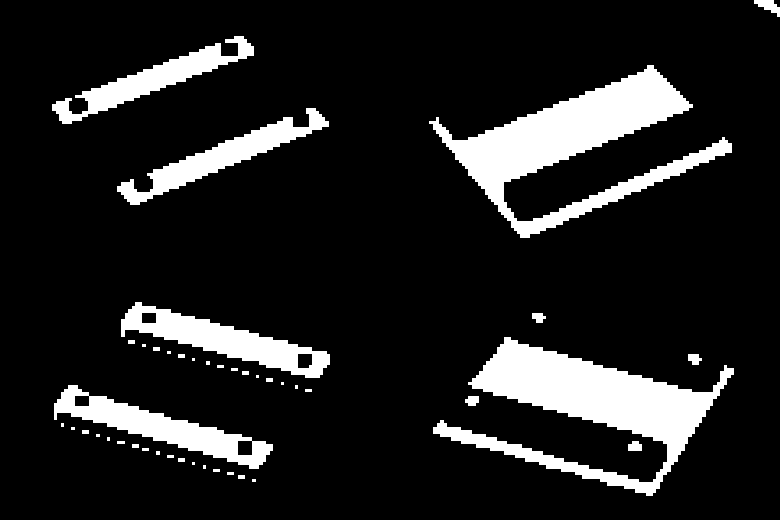

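```bash
cat > plan.py <<'E'
import sys
from h import *
from scipy.spatial.transform import Rotation as Ro
def st():
    o=env.get_obs(); r=Ro.from_euler('xyz',o['tool_rot'],degrees=True).as_matrix(); return o,r
def plan(target,jaw=None):
    o,r=st(); p=o['tool_pos']
    d=np.array(target)-p
    print('t',o['time_s'],'pos',p.round(4),'jaw',np.degrees(np.arctan2(r[1,2],r[0,2])).round(2),'toolx',r[:,0].round(3),'q7',o['qpos'][6].round(1),'F',o['force'].round(1),'w',round(o['grip_width'],4))
    print('shift tool total units',(r.T@d/0.04).round(3),'dist rows',(np.linalg.norm(d)/0.04).round(2))
    if jaw is not None:
        a=np.degrees(np.arctan2(r[1,2],r[0,2])); dy=(jaw-a+90)%180-90
        # level as well
        z=np.array([np.cos(np.radians(a+dy)),np.sin(np.radians(a+dy)),0]);x=np.array([0,0,-1.]);R2=np.c_[x,np.cross(z,x),z]
        w=Ro.from_matrix(r.T@R2).as_rotvec(degrees=True); print('yaw by',dy.round(1),'turn units total',(w/120).round(3))
if __name__=='__main__':
    a=[float(x) for x in sys.argv[1:]]; plan(a[:3],a[3] if len(a)>3 else None)
E
python3 plan.py 0.5 -0.2 0.2 81.8
python3 - <<'E'
from h import *
for n in ['scene','side']:
    c=env.read_camera(n)
    P=dict(scene=[(410,345),(499,360),(435,272),(322,385)],side=[(250,380),(292,447),(370,360),(185,342)])[n]
    for q in P: print(n,q,ray(c,*q,.016)[:2].round(3))
    if n=='side': 
        for x0,y0 in []: pass
        hsv=cv2.cvtColor(c['frame'],cv2.COLOR_RGB2HSV).astype(int)
        m=((hsv[...,2]>225)&(hsv[...,1]<70)).astype(np.uint8); mm=np.zeros_like(m); mm[200:275,215:325]=m[200:275,215:325]
        k,l,s,ce=cv2.connectedComponentsWithStats(mm,connectivity=4)
        pts=[ray(c,*ce[i],.024)[:2] for i in range(1,k) if s[i][4]<40]; print(np.round(pts,4),np.mean(pts,0))
E
```

```text
t 0.35 pos [ 0.227  -0.609   0.2223] jaw -69.55 toolx [-0.  0. -1.] q7 -3.3 F [-0.2  0.4  0. ] w 0.0864
shift tool total units [ 0.56   9.967 -7.196] dist rows 12.31
yaw by -28.6 turn units total [ 0.239 -0.     0.   ]
scene (410, 345) [0.395 0.361]
scene (499, 360) [0.295 0.471]
scene (435, 272) [0.211 0.248]
scene (322, 385) [0.57  0.341]
side (250, 380) [0.396 0.372]
side (292, 447) [0.283 0.458]
side (370, 360) [0.216 0.258]
side (185, 342) [0.542 0.341]
[[ 0.572  -0.0275]
 [ 0.4622 -0.0251]
 [ 0.5743  0.0627]
 [ 0.4646  0.0654]] [0.51827176 0.01888113]
```

Call:
drive_tool(
  increments=[
    [[0.0,0.3,-0.2],[0,0,0]],
    [[0.04,0.7,-0.5],[0,0,0]],
    [[0.04,0.77,-0.55],[0,0,0]],
    [[0.04,0.77,-0.55],[0,0,0]],
    [[0.04,0.77,-0.55],[0,0,0]],
    [[0.04,0.77,-0.55],[0,0,0]],
    [[0.04,0.77,-0.55],[0,0,0]],
    [[0.04,0.77,-0.55],[0,0,0]],
    [[0.04,0.77,-0.55],[0,0,0]],
    [[0.04,0.77,-0.55],[0,0,0]],
  ],
  hand=1,
  squeeze=20,
)

```text
time_s: 1.45
tool_pos: [0.425, -0.3153, 0.2084]
tool_rot: [12.8, 90.0, -56.7]
force: [0.9, -1.2, 0.6]
grip_width: 0.0869
```

```bash
python3 plan.py 0.4615 0.2695 0.15 81.8
```

```text
t 1.45 pos [ 0.425  -0.3153  0.2084] jaw -69.5 toolx [ 0. -0. -1.] q7 -37.1 F [ 0.9 -1.2  0.6] w 0.0869
shift tool total units [  1.453   5.973 -13.377] dist rows 14.72
yaw by -28.7 turn units total [ 0.239  0.    -0.   ]
```

Call:
drive_tool(
  increments=[
    [[0.09,0.4,-0.89],[0,0,0]],
    [[0.09,0.4,-0.89],[0,0,0]],
    [[0.09,0.4,-0.89],[0,0,0]],
    [[0.09,0.4,-0.89],[0,0,0]],
    [[0.09,0.4,-0.89],[0,0,0]],
    [[0.09,0.4,-0.89],[0,0,0]],
    [[0.09,0.4,-0.89],[0,0,0]],
    [[0.09,0.4,-0.89],[0,0,0]],
    [[0.09,0.4,-0.89],[0,0,0]],
    [[0.09,0.4,-0.89],[0,0,0]],
  ],
)

```text
time_s: 2.45
tool_pos: [0.4489, 0.0739, 0.1722]
tool_rot: [14.0, 89.9, -55.5]
force: [0.9, 0.2, 0.5]
grip_width: 0.0873
```

Call:
drive_tool(
  increments=[
    [[0.09,0.4,-0.89],[0,0,0]],
    [[0.09,0.4,-0.89],[0,0,0]],
    [[0.09,0.4,-0.89],[0,0,0]],
    [[0.09,0.4,-0.89],[0,0,0]],
    [[0,0,0],[-0.07,0,0]],
    [[0,0,0],[-0.07,0,0]],
    [[0,0,0],[-0.07,0,0]],
    [[0,0,0],[-0.07,0,0]],
    [[0,0,0],[-0.07,0,0]],
    [[0,0,0],[-0.07,0,0]],
  ],
)

```text
time_s: 3.45
tool_pos: [0.459, 0.228, 0.1577]
tool_rot: [-59.1, 89.9, -77.8]
force: [-0.1, 0.4, 0.2]
grip_width: 0.0871
```

Call:
drive_tool(
  increments=[
    [[0,0,0],[-0.07,0,0]],
    [[0,0,0],[-0.07,0,0]],
    [[0,0,0],[-0.07,0,0]],
    [[0,0,0],[-0.07,0,0]],
    [[0,0,0],[-0.07,0,0]],
    [[0,0,0],[-0.07,0,0]],
    [[0,0,0],[-0.07,0,0]],
    [[0,0,0],[-0.07,0,0]],
    [[0,0,0],[-0.07,0,0]],
    [[0,0,0],[-0.07,0,0]],
  ],
)

```text
time_s: 4.45
tool_pos: [0.459, 0.2279, 0.1577]
tool_rot: [-139.9, 89.9, -74.7]
force: [-0.4, 0.3, -0.6]
grip_width: 0.0867
```

```bash
python3 plan.py 0.4615 0.2695 0.08 81.8; python3 -c "
from h import *
snap('wrist','w1')"
```

```text
t 4.45 pos [0.459  0.2279 0.1577] jaw 65.25 toolx [ 0.    -0.001 -1.   ] q7 24.9 F [-0.4  0.3 -0.6] w 0.0867
shift tool total units [1.942 0.38  0.972] dist rows 2.2
yaw by 16.6 turn units total [-0.138 -0.001  0.   ]
```

View pics/w1.png

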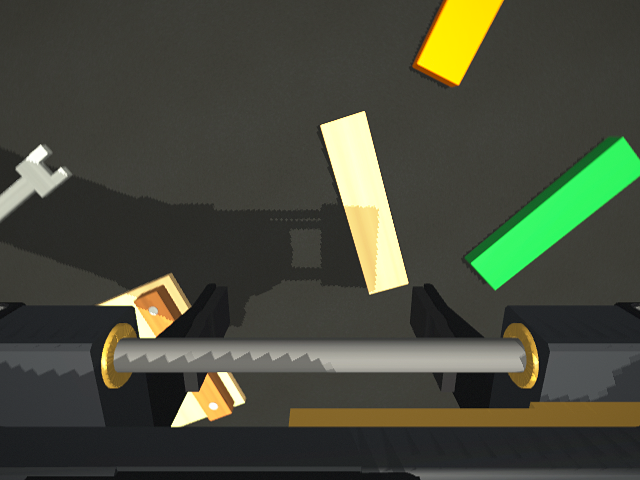

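The wrist view shows the long slat with corners at about (321,126), (366,111), (409,285) and (370,293). The crib is at lower left, with green and orange at right. I'll check those corners against the earlier fix.

```bash
python3 -c "
from h import *
c=env.read_camera('wrist')
P=np.array([ray(c,*q,.016)[:2] for q in [(321,126),(366,111),(409,285),(370,293)]]);print(P.round(4),P.mean(0))
print(cv2.minAreaRect((P*1000).astype(np.float32)))"
```

```text
[[0.3857 0.2628]
 [0.39   0.2987]
 [0.5397 0.2781]
 [0.5326 0.2439]] [0.46197544 0.27088096]
((462.33868408203125, 270.4864807128906), (36.18229675292969, 151.0978546142578), 82.14590454101562)
```

Call:
drive_tool(
  increments=[
    [[0,0,0],[-0.07,0,0]],
    [[0,0,0],[-0.07,0,0]],
    [[0,0.04,0.53],[0,0,0]],
    [[0,0.04,0.53],[0,0,0]],
    [[0.7,0,0],[0,0,0]],
    [[0.8,0,0],[0,0,0]],
    [[0.7,0,0],[0,0,0]],
    [[0,0,0],[0,0,0]],
  ],
)

```text
time_s: 5.35
tool_pos: [0.46, 0.2683, 0.0665]
tool_rot: [127.1, 89.6, -151.4]
force: [-0.6, -0.2, -0.1]
grip_width: 0.087
```

```bash
python3 plan.py 0.462 0.2705 0.005 82
```

```text
t 5.35 pos [0.46   0.2683 0.0665] jaw 81.52 toolx [-0.006 -0.003 -1.   ] q7 28.4 F [-0.6 -0.2 -0.1] w 0.087
shift tool total units [ 1.537 -0.05   0.068] dist rows 1.54
yaw by 0.5 turn units total [-0.004 -0.002 -0.003]
```

Call:
drive_tool(
  increments=[
    [[0.4,-0.02,0.04],[0,0,0]],
    [[0.5,-0.03,0.03],[-0.004,-0.002,-0.003]],
    [[0.4,0,0],[0,0,0]],
    [[0.22,0,0],[0,0,0]],
    [[0,0,0],[0,0,0]],
  ],
)

```text
time_s: 5.85
tool_pos: [0.465, 0.272, 0.0081]
tool_rot: [-56.0, 89.7, 26.1]
force: [1.1, 0.3, -0.5]
grip_width: 0.0871
```

```bash
python3 plan.py 0.462 0.2705 0.005 82
```

```text
t 5.85 pos [0.465  0.272  0.0081] jaw 82.1 toolx [ 0.005  0.003 -1.   ] q7 25.0 F [ 1.1  0.3 -0.5] w 0.0871
shift tool total units [ 0.077  0.068 -0.049] dist rows 0.11
yaw by -0.1 turn units total [0.001 0.002 0.002]
```

Call:
drive_tool(
  increments=[
    [[0.08,0.07,-0.05],[0,0.002,0.002]],
    [[0,0,0],[0,0,0]],
    [[0,0,0],[0,0,0]],
  ],
)

```text
time_s: 6.15
tool_pos: [0.4628, 0.2709, 0.0062]
tool_rot: [-84.6, 89.8, -2.5]
force: [0.4, 0.5, 0.6]
grip_width: 0.0869
```

Call:
drive_tool(
  increments=[
    [[0,0,0],[0,0,0]],
    [[0,0,0],[0,0,0]],
    [[0,0,0],[0,0,0]],
    [[0,0,0],[0,0,0]],
    [[0,0,0],[0,0,0]],
    [[0,0,0],[0,0,0]],
    [[0,0,0],[0,0,0]],
    [[0,0,0],[0,0,0]],
  ],
  hand=-1,
  squeeze=25,
)

```text
time_s: 6.95
tool_pos: [0.4624, 0.2707, 0.0057]
tool_rot: [-95.2, 89.9, -13.1]
force: [-0.5, 0.6, -0.1]
grip_width: 0.0356
```

```bash
python3 plan.py 0.518 0.019 0.1 -1.5
```

```text
t 6.95 pos [0.4624 0.2707 0.0057] jaw 82.12 toolx [ 0.002 -0.    -1.   ] q7 24.9 F [-0.5  0.6 -0.1] w 0.0356
shift tool total units [-2.353 -2.244 -6.043] dist rows 6.86
yaw by -83.6 turn units total [0.697 0.001 0.001]
```

Gripped, with a width of 35.6 mm. Next I lift, carry and turn.

Call:
drive_tool(
  increments=[
    [[-0.4,0,0],[0,0,0]],
    [[-0.7,0,0],[0,0,0]],
    [[-0.7,0,0],[0,0,0]],
    [[-0.6,0,0],[0,0,0]],
    [[0,-0.25,-0.6],[0,0,0]],
    [[0,-0.28,-0.75],[0,0,0]],
    [[0,-0.28,-0.75],[0,0,0]],
    [[0,-0.28,-0.75],[0,0,0]],
    [[0,-0.28,-0.75],[0,0,0]],
    [[0,-0.28,-0.75],[0,0,0]],
  ],
)

```text
time_s: 7.95
tool_pos: [0.5041, 0.0883, 0.103]
tool_rot: [-98.9, 89.8, -16.7]
force: [-0.3, 0.3, -0.3]
grip_width: 0.0356
```

Call:
drive_tool(
  increments=[
    [[0,-0.28,-0.75],[0,0,0]],
    [[0,-0.28,-0.75],[0,0,0]],
    [[0,0,0],[0.07,0,0]],
    [[0,0,0],[0.07,0,0]],
    [[0,0,0],[0.07,0,0]],
    [[0,0,0],[0.07,0,0]],
    [[0,0,0],[0.07,0,0]],
    [[0,0,0],[0.07,0,0]],
    [[0,0,0],[0.07,0,0]],
    [[0,0,0],[0.07,0,0]],
  ],
)

```text
time_s: 8.95
tool_pos: [0.5179, 0.0273, 0.103]
tool_rot: [-23.1, 89.8, -8.5]
force: [0.3, 0.4, 0.0]
grip_width: 0.0357
```

```bash
python3 plan.py 0.518 0.019 0.06 -1.5
```

```text
t 8.95 pos [0.5179 0.0273 0.103 ] jaw 14.62 toolx [ 0.003 -0.    -1.   ] q7 -1.9 F [0.3 0.4 0. ] w 0.0357
shift tool total units [ 1.074 -0.201 -0.053] dist rows 1.09
yaw by -16.1 turn units total [0.134 0.001 0.   ]
```

Call:
drive_tool(
  increments=[
    [[0,0,0],[0.07,0,0]],
    [[0,0,0],[0.064,0,0]],
    [[0.3,-0.2,0],[0,0,0]],
    [[0.5,0,0],[0,0.001,0]],
    [[0.3,0,0],[0,0,0]],
    [[0,0,0],[0,0,0]],
  ],
)

```text
time_s: 9.55
tool_pos: [0.5158, 0.0186, 0.056]
tool_rot: [174.8, 89.8, 173.7]
force: [0.1, 0.5, -0.2]
grip_width: 0.0358
```

```bash
python3 plan.py 0.518 0.019 0.0295 -1.5; python3 -c "
from h import *
a=snap('side','s3');b=snap('scene','c3')
f=np.hstack([cv2.resize(a['frame'][180:300,200:340],(400,343)),cv2.resize(b['frame'][200:320,170:310],(400,343))]);cv2.imwrite('pics/p3.png',f[:,:,::-1])"
```

```text
t 9.55 pos [0.5158 0.0186 0.056 ] jaw -1.04 toolx [-0.004  0.    -1.   ] q7 -18.7 F [ 0.1  0.5 -0.2] w 0.0358
shift tool total units [0.662 0.011 0.056] dist rows 0.66
yaw by -0.5 turn units total [ 0.004 -0.002 -0.   ]
```

View pics/p3.png

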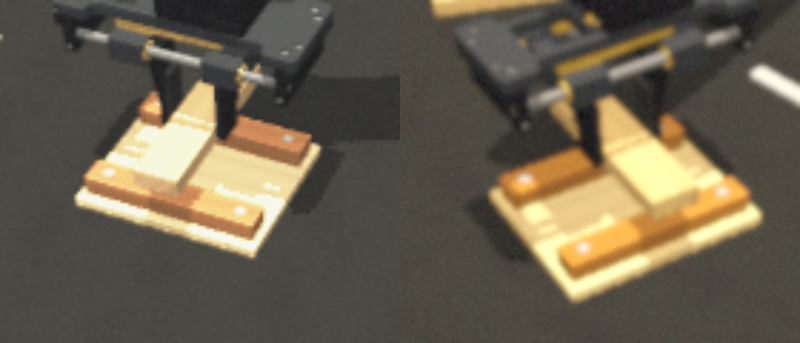

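The slat is held level over the middle of the crib. Now I lower it.

Call:
drive_tool(
  increments=[
    [[0.25,0.01,0.05],[0.004,-0.002,0]],
    [[0.2,0,0],[0,0,0]],
    [[0.1,0,0],[0,0,0]],
    [[0,0,0],[0,0,0]],
    [[0,0,0],[0,0,0]],
  ],
)

```text
time_s: 10.15
tool_pos: [0.5197, 0.0193, 0.0359]
tool_rot: [-2.5, 89.8, -4.2]
force: [-0.2, -0.1, -0.0]
grip_width: 0.0356
```

```bash
python3 plan.py 0.518 0.019 0.0295 -1.5
```

```text
t 10.15 pos [0.5197 0.0193 0.0359] jaw -1.62 toolx [ 0.004 -0.    -1.   ] q7 -20.8 F [-0.2 -0.1 -0. ] w 0.0356
shift tool total units [ 0.159 -0.009 -0.043] dist rows 0.16
yaw by 0.1 turn units total [-0.001  0.002  0.   ]
```

Call:
drive_tool(
  increments=[
    [[0.08,-0.01,-0.04],[0,0.002,0]],
    [[0.06,0,0],[0,0,0]],
    [[0.02,0,0],[0,0,0]],
    [[0,0,0],[0,0,0]],
  ],
)

```text
time_s: 10.55
tool_pos: [0.5181, 0.0187, 0.0296]
tool_rot: [-106.2, 90.0, -107.8]
force: [-1.2, -0.9, 1.7]
grip_width: 0.0356
```

```bash
python3 plan.py 0.518 0.019 0.0295 -1.5
```

```text
t 10.55 pos [0.5181 0.0187 0.0296] jaw -1.64 toolx [-0.    -0.001 -1.   ] q7 -21.2 F [-1.2 -0.9  1.7] w 0.0356
shift tool total units [ 0.003  0.007 -0.002] dist rows 0.01
yaw by 0.1 turn units total [-0.001 -0.     0.   ]
```

Light contact, about 1.7 N upward, at the expected height. I open the gripper and retreat.

Call:
drive_tool(
  increments=[
    [[0,0,0],[0,0,0]],
    [[0,0,0],[0,0,0]],
    [[0,0,0],[0,0,0]],
    [[0,0,0],[0,0,0]],
    [[0,0,0],[0,0,0]],
    [[-0.2,0,0],[0,0,0]],
    [[-0.6,0,0],[0,0,0]],
    [[-0.8,0,0],[0,0,0]],
    [[-0.8,0,0],[0,0,0]],
    [[-0.6,0,0],[0,0,0]],
  ],
  hand=1,
)

```text
time_s: 11.55
tool_pos: [0.5188, 0.0193, 0.152]
tool_rot: [-14.6, 89.9, -16.2]
force: [1.0, -0.2, 0.0]
grip_width: 0.087
```

```bash
python3 plan.py 0.462 -0.301 0.14 72; python3 -c "
from h import *
snap('wrist','w4');a=snap('side','s4');b=snap('scene','c4')
f=np.hstack([cv2.resize(a['frame'][180:300,200:340],(400,343)),cv2.resize(b['frame'][200:320,170:310],(400,343))]);cv2.imwrite('pics/p4.png',f[:,:,::-1])"
```

```text
t 11.55 pos [0.5188 0.0193 0.152 ] jaw -1.6 toolx [ 0.002 -0.001 -1.   ] q7 -13.7 F [ 1.  -0.2  0. ] w 0.087
shift tool total units [ 0.303 -8.044 -1.196] dist rows 8.14
yaw by 73.6 turn units total [-0.613  0.001  0.001]
```

View pics/p4.png

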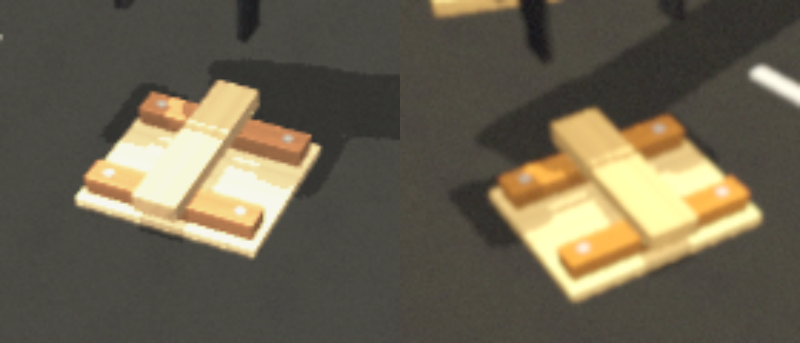

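View pics/w4.png

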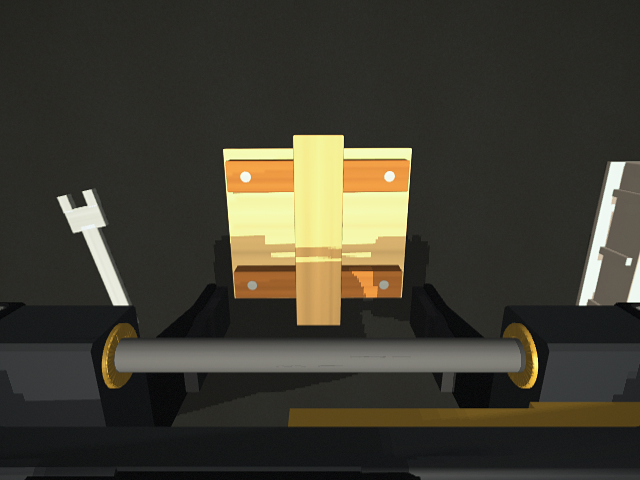

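The wrist view shows the long slat centred across the rails, with top corners at about (294,136), (343,136), (340,325) and (297,325), and screws at (245,177), (390,176), (384,285) and (252,285). I'll put numbers on that before going for the short slat.

```bash
python3 -c "
from h import *
c=env.read_camera('wrist')
P=np.array([ray(c,*q,.040)[:2] for q in [(294,136),(343,136),(340,325),(297,325)]]);print(P.mean(0),cv2.minAreaRect((P*1000).astype(np.float32)))
S=np.array([ray(c,*q,.024)[:2] for q in [(245,177),(390,176),(384,285),(252,285)]]);print(S.round(4),S.mean(0))"
```

```text
[0.51913577 0.01885404] ((519.2147216796875, 18.866600036621094), (149.64979553222656, 35.34896469116211), 88.24425506591797)
[[ 0.464   0.0645]
 [ 0.5754  0.062 ]
 [ 0.5728 -0.029 ]
 [ 0.462  -0.0256]] [0.51854625 0.01798734]
```

Call:
drive_tool(
  increments=[
    [[0,-0.5,-0.07],[0,0,0]],
    [[0,-0.8,-0.12],[0,0,0]],
    [[0,-0.9,-0.13],[0,0,0]],
    [[0,-0.9,-0.13],[0,0,0]],
    [[0,-0.9,-0.13],[0,0,0]],
    [[0,-0.9,-0.13],[0,0,0]],
    [[0,-0.8,-0.12],[0,0,0]],
    [[0,0,0],[-0.07,0,0]],
    [[0,0,0],[-0.07,0,0]],
    [[0,0,0],[-0.07,0,0]],
  ],
)

```text
time_s: 12.75
tool_pos: [0.4772, -0.2079, 0.1479]
tool_rot: [123.0, 89.8, 146.8]
force: [1.1, 0.2, 0.1]
grip_width: 0.0872
```

Call:
drive_tool(
  increments=[
    [[0,0,0],[-0.07,0,0]],
    [[0,0,0],[-0.07,0,0]],
    [[0,0,0],[-0.07,0,0]],
    [[0,0,0],[-0.07,0,0]],
    [[0,0,0],[-0.07,0,0]],
    [[0,0,0],[-0.05,0,0]],
    [[0,0,0],[0,0,0]],
  ],
)

```text
time_s: 13.45
tool_pos: [0.4775, -0.2077, 0.1481]
tool_rot: [75.0, 89.9, 146.6]
force: [-0.5, -0.2, 0.2]
grip_width: 0.087
```

```bash
python3 plan.py 0.462 -0.301 0.06 72; python3 -c "
from h import *
snap('wrist','w5')"
```

```text
t 13.45 pos [ 0.4775 -0.2077  0.1481] jaw 71.59 toolx [-0.002  0.001 -1.   ] q7 85.0 F [-0.5 -0.2  0.2] w 0.087
shift tool total units [ 2.201 -0.376 -2.337] dist rows 3.23
yaw by 0.4 turn units total [-0.003  0.    -0.001]
```

View pics/w5.png

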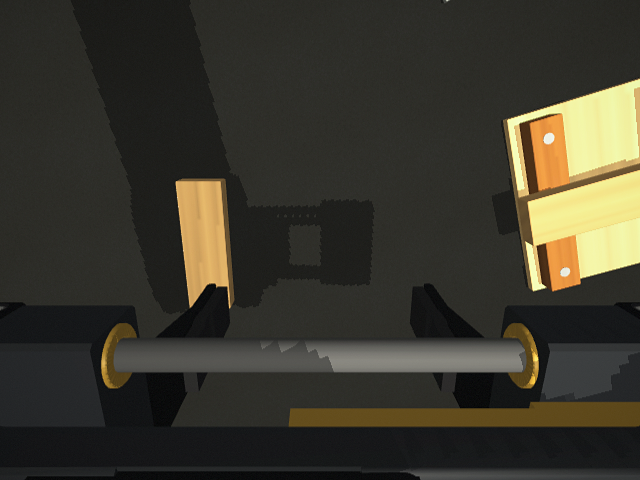

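Long slat: centre (519,19) mm against crib (518.5,18) mm, and 88.2° against 88.5°, so it's good. The short slat is at lower left of the wrist view, near (203,240). I move over it and look again.

Call:
drive_tool(
  increments=[
    [[0.2,-0.13,-0.78],[0,0,0]],
    [[0.3,-0.13,-0.78],[0,0,0]],
    [[0.2,-0.12,-0.78],[0,0,0]],
    [[0,0,0],[-0.003,0,0]],
    [[0,0,0],[0,0,0]],
  ],
)

```text
time_s: 14.0
tool_pos: [0.4626, -0.3016, 0.1206]
tool_rot: [48.8, 89.9, 120.5]
force: [0.6, 0.4, -0.2]
grip_width: 0.087
```

```bash
python3 plan.py 0.462 -0.301 0.06 72; python3 -c "
from h import *
snap('wrist','w6')"
```

```text
t 14.0 pos [ 0.4626 -0.3016  0.1206] jaw 71.74 toolx [-0.001  0.002 -1.   ] q7 91.7 F [ 0.6  0.4 -0.2] w 0.087
shift tool total units [1.515 0.016 0.008] dist rows 1.52
yaw by 0.3 turn units total [-0.002  0.001 -0.001]
```

View pics/w6.png

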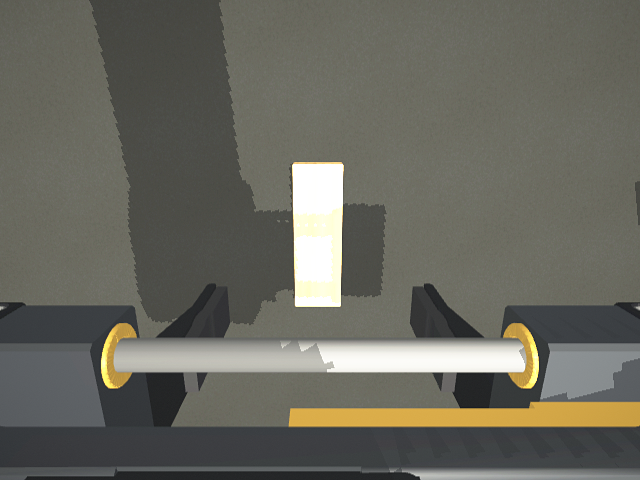

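The short slat is centred between the fingers, with corners at about (292,164), (343,164), (340,306) and (296,306).

```bash
python3 -c "
from h import *
c=env.read_camera('wrist')
P=np.array([ray(c,*q,.016)[:2] for q in [(292,164),(343,164),(340,306),(296,306)]]);print(P.mean(0),cv2.minAreaRect((P*1000).astype(np.float32)))"; python3 plan.py 0.462 -0.301 0.0055 72
```

```text
[ 0.46241679 -0.30113814] ((462.384521484375, -301.2530517578125), (35.842227935791016, 110.28654479980469), 71.85014343261719)
t 14.1 pos [ 0.4637 -0.3002  0.1215] jaw 71.95 toolx [-0.     0.001 -1.   ] q7 91.8 F [ 0.3 -0.3 -0.3] w 0.0867
shift tool total units [ 2.9    0.033 -0.034] dist rows 2.9
yaw by 0.0 turn units total [-0.  0. -0.]
```

Call:
drive_tool(
  increments=[
    [[0.4,0.02,-0.03],[0,0,0]],
    [[0.7,0,0],[0,0,0]],
    [[0.7,0,0],[0,0,0]],
    [[0.5,0,0],[0,0,0]],
    [[0.3,0,0],[0,0,0]],
    [[0.15,0,0],[0,0,0]],
    [[0,0,0],[0,0,0]],
    [[0,0,0],[0,0,0]],
  ],
)

```text
time_s: 14.9
tool_pos: [0.4628, -0.3028, 0.0124]
tool_rot: [-118.6, 89.9, -46.6]
force: [-0.1, 1.1, 0.6]
grip_width: 0.0872
```

```bash
python3 plan.py 0.4624 -0.3012 0.0057 72
```

```text
t 14.9 pos [ 0.4628 -0.3028  0.0124] jaw 71.94 toolx [ 0.001 -0.001 -1.   ] q7 86.4 F [-0.1  1.1  0.6] w 0.0872
shift tool total units [0.166 0.022 0.035] dist rows 0.17
yaw by 0.1 turn units total [-0.001 -0.     0.001]
```

Call:
drive_tool(
  increments=[
    [[0.17,0.02,0.03],[0,0,0]],
    [[0,0,0],[0,0,0]],
    [[0,0,0],[0,0,0]],
  ],
)

```text
time_s: 15.2
tool_pos: [0.4617, -0.3013, 0.0049]
tool_rot: [-159.2, 90.0, -87.3]
force: [1.0, -0.5, 0.4]
grip_width: 0.0871
```

Call:
drive_tool(
  increments=[
    [[0,0,0],[0,0,0]],
    [[0,0,0],[0,0,0]],
    [[0,0,0],[0,0,0]],
    [[0,0,0],[0,0,0]],
    [[0,0,0],[0,0,0]],
    [[0,0,0],[0,0,0]],
    [[0,0,0],[0,0,0]],
    [[0,0,0],[0,0,0]],
  ],
  hand=-1,
)

```text
time_s: 16.0
tool_pos: [0.4617, -0.3013, 0.0048]
tool_rot: [-163.4, 90.0, -91.5]
force: [0.5, 0.4, -1.4]
grip_width: 0.0358
```

```bash
python3 plan.py 0.519 0.019 0.125 88.3
```

```text
t 16.0 pos [ 0.4617 -0.3013  0.0048] jaw 71.93 toolx [-0. -0. -1.] q7 85.9 F [ 0.5  0.4 -1.4] w 0.0358
shift tool total units [-3.008  1.122  8.055] dist rows 8.67
yaw by 16.4 turn units total [-0.136 -0.     0.   ]
```

Call:
drive_tool(
  increments=[
    [[-0.4,0,0],[0,0,0]],
    [[-0.8,0,0],[0,0,0]],
    [[-0.8,0,0],[0,0,0]],
    [[-0.7,0,0],[0,0,0]],
    [[-0.4,0,0],[0,0,0]],
    [[0,0.08,0.55],[0,0,0]],
    [[0,0.12,0.85],[0,0,0]],
    [[0,0.12,0.85],[0,0,0]],
    [[0,0.12,0.85],[0,0,0]],
    [[0,0.12,0.85],[0,0,0]],
  ],
)

```text
time_s: 17.0
tool_pos: [0.4892, -0.1427, 0.1289]
tool_rot: [171.6, 90.0, -116.5]
force: [0.9, -0.3, -0.2]
grip_width: 0.0357
```

Call:
drive_tool(
  increments=[
    [[0,0.12,0.85],[0,0,0]],
    [[0,0.12,0.85],[0,0,0]],
    [[0,0.12,0.85],[0,0,0]],
    [[0,0.12,0.85],[0,0,0]],
    [[0,0.1,0.6],[0,0,0]],
    [[0,0,0],[-0.07,0,0]],
    [[0,0,0],[-0.066,0,0]],
    [[0,0,0],[0,0,0]],
  ],
)

```text
time_s: 17.8
tool_pos: [0.5167, 0.0156, 0.1287]
tool_rot: [108.8, 90.0, -162.9]
force: [0.4, 0.1, -0.6]
grip_width: 0.0356
```

```bash
python3 plan.py 0.519 0.019 0.075 88.3
```

```text
t 17.8 pos [0.5167 0.0156 0.1287] jaw 88.31 toolx [-0.001 -0.    -1.   ] q7 72.6 F [ 0.4  0.1 -0.6] w 0.0356
shift tool total units [ 1.342 -0.055  0.088] dist rows 1.35
yaw by -0.0 turn units total [ 0. -0. -0.]
```

Call:
drive_tool(
  increments=[
    [[0.3,-0.05,0.09],[0,0,0]],
    [[0.5,0,0],[0,0,0]],
    [[0.4,0,0],[0,0,0]],
    [[0.1,0,0],[0,0,0]],
    [[0,0,0],[0,0,0]],
    [[0,0,0],[0,0,0]],
  ],
)

```text
time_s: 18.4
tool_pos: [0.5195, 0.019, 0.077]
tool_rot: [-99.5, 90.0, -11.3]
force: [-0.5, -0.1, 0.4]
grip_width: 0.0357
```

```bash
python3 plan.py 0.519 0.019 0.0455 88.3
```

```text
t 18.4 pos [0.5195 0.019  0.077 ] jaw 88.22 toolx [ 0.001 -0.    -1.   ] q7 68.5 F [-0.5 -0.1  0.4] w 0.0357
shift tool total units [0.789 0.013 0.   ] dist rows 0.79
yaw by 0.1 turn units total [-0.001 -0.     0.   ]
```

Call:
drive_tool(
  increments=[
    [[0.2,0.01,0],[0,0,0]],
    [[0.2,0,0],[0,0,0]],
    [[0.15,0,0],[0,0,0]],
    [[0.1,0,0],[0,0,0]],
    [[0,0,0],[0,0,0]],
    [[0,0,0],[0,0,0]],
  ],
)

```text
time_s: 19.0
tool_pos: [0.5187, 0.0189, 0.0507]
tool_rot: [153.3, 90.0, -118.5]
force: [0.6, 0.5, -1.3]
grip_width: 0.0359
```

```bash
python3 plan.py 0.519 0.019 0.0455 88.3; python3 -c "
from h import *
a=snap('side','s7');b=snap('scene','c7')
f=np.hstack([cv2.resize(a['frame'][180:300,200:340],(400,343)),cv2.resize(b['frame'][200:320,170:310],(400,343))]);cv2.imwrite('pics/p7.png',f[:,:,::-1])"
```

```text
t 19.0 pos [0.5187 0.0189 0.0507] jaw 88.25 toolx [-0. -0. -1.] q7 66.7 F [ 0.6  0.5 -1.3] w 0.0359
shift tool total units [ 0.129 -0.006  0.003] dist rows 0.13
yaw by 0.0 turn units total [-0. -0. -0.]
```

View pics/p7.png

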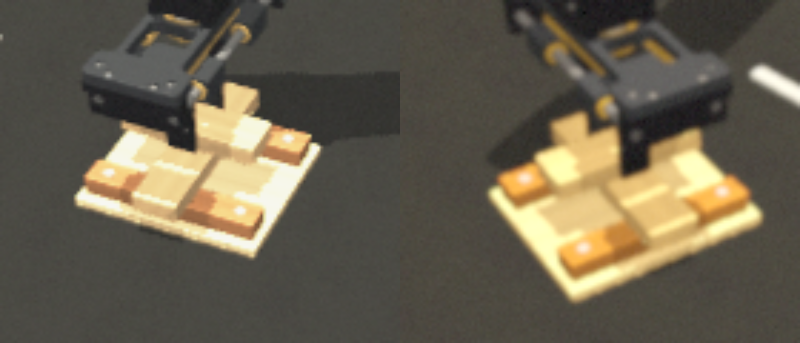

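The short slat is square over the long one and about 5 mm above it. I lower it until it touches.

Call:
drive_tool(
  increments=[
    [[0.07,0,0],[0,0,0]],
    [[0.05,0,0],[0,0,0]],
    [[0.02,0,0],[0,0,0]],
    [[0,0,0],[0,0,0]],
    [[0,0,0],[0,0,0]],
  ],
)

```text
time_s: 19.6
tool_pos: [0.5187, 0.0188, 0.0451]
tool_rot: [177.9, 90.0, -93.8]
force: [0.3, 0.8, -0.6]
grip_width: 0.0355
```

```bash
python3 plan.py 0.519 0.019 0.045 88.3
```

```text
t 19.6 pos [0.5187 0.0188 0.0451] jaw 88.25 toolx [-0. -0. -1.] q7 66.3 F [ 0.3  0.8 -0.6] w 0.0355
shift tool total units [ 0.002 -0.006  0.005] dist rows 0.01
yaw by 0.1 turn units total [-0. -0. -0.]
```

Call:
drive_tool(
  increments=[
    [[0.01,0,0],[0,0,0]],
    [[0,0,0],[0,0,0]],
  ],
)

```text
time_s: 19.8
tool_pos: [0.5188, 0.0188, 0.0448]
tool_rot: [-161.3, 90.0, -73.0]
force: [-0.0, 1.4, 0.3]
grip_width: 0.0356
```

Call:
drive_tool(
  increments=[
    [[0,0,0],[0,0,0]],
    [[0,0,0],[0,0,0]],
    [[0,0,0],[0,0,0]],
    [[0,0,0],[0,0,0]],
    [[0,0,0],[0,0,0]],
    [[-0.2,0,0],[0,0,0]],
    [[-0.6,0,0],[0,0,0]],
    [[-0.8,0,0],[0,0,0]],
    [[-0.8,0,0],[0,0,0]],
    [[-0.6,0,0],[0,0,0]],
  ],
  hand=1,
)

```text
time_s: 20.8
tool_pos: [0.5194, 0.0193, 0.1672]
tool_rot: [-106.9, 89.9, -18.6]
force: [-0.2, -1.1, 0.3]
grip_width: 0.0868
```

Call:
drive_tool(
  increments=[
    [[0,0,0],[0,0,0]],
    [[0,0,0],[0,0,0]],
    [[0,0,0],[0,0,0]],
  ],
)

```text
time_s: 21.1
tool_pos: [0.518, 0.0186, 0.1638]
tool_rot: [103.3, 89.9, -168.5]
force: [0.1, 0.6, 0.2]
grip_width: 0.0872
```

```bash
python3 plan.py 0.519 0.019 0.045 88.3; python3 -c "
from h import *
snap('wrist','w8');a=snap('side','s8');b=snap('scene','c8')
f=np.hstack([cv2.resize(a['frame'][180:300,200:340],(400,343)),cv2.resize(b['frame'][200:320,170:310],(400,343))]);cv2.imwrite('pics/p8.png',f[:,:,::-1])"
```

```text
t 21.1 pos [0.518  0.0186 0.1638] jaw 88.24 toolx [-0.002 -0.    -1.   ] q7 74.1 F [0.1 0.6 0.2] w 0.0872
shift tool total units [ 2.969 -0.03   0.011] dist rows 2.97
yaw by 0.1 turn units total [-0.001 -0.    -0.001]
```

View pics/p8.png

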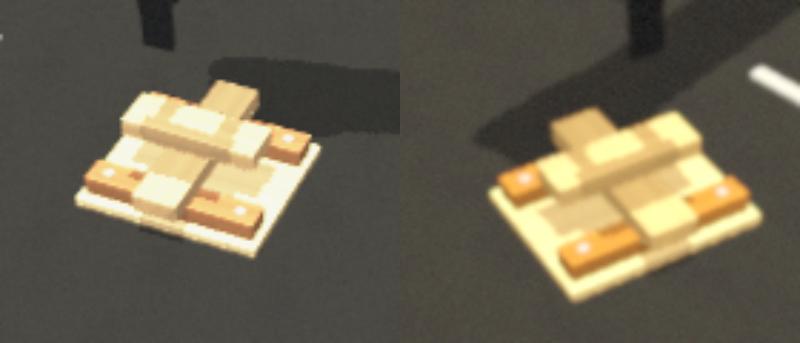

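View pics/w8.png

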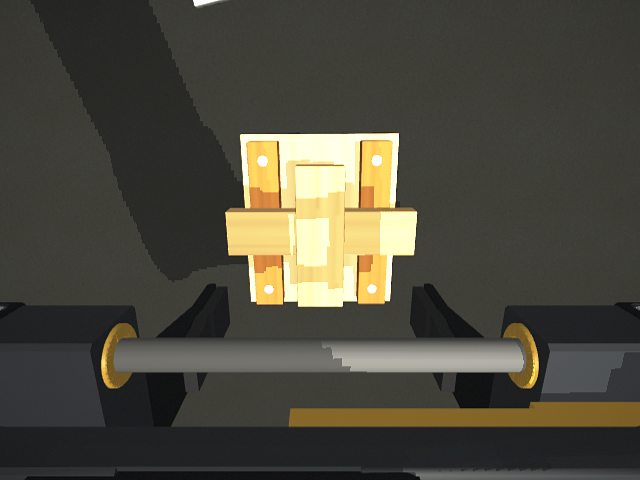

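The wrist view shows both layers. The short slat has corners at (296,166), (344,166), (343,305) and (299,305). The long slat has corners at (227,210), (415,210), (416,254) and (228,254).

```bash
python3 -c "
from h import *
c=env.read_camera('wrist')
for z,Q in [(.056,[(296,166),(344,166),(343,305),(299,305)]),(.040,[(227,210),(415,210),(416,254),(228,254)]),(.024,[(263,161),(377,160),(372,289),(269,289)])]:
  P=np.array([ray(c,*q,z)[:2] for q in Q]);print(P.mean(0).round(4),cv2.minAreaRect((P*1000).astype(np.float32)))
print(env.get_obs()['grip_width'],env.get_obs()['force'])
env.sign_off()"
```

```text
[0.5183 0.02  ] ((518.356201171875, 20.2757511138916), (35.0225715637207, 109.13162994384766), 88.44963836669922)
[0.5174 0.0209] ((517.3659057617188, 21.35442352294922), (151.78968811035156, 36.23424530029297), 88.23262023925781)
[0.5181 0.0199] ((518.1458129882812, 19.88428497314453), (90.41175079345703, 111.05701446533203), 88.56238555908203)
0.08677591136539525 [ 0.72166971 -0.06188167  0.35877915]
the job is handed in; nothing more can be done
```

I laid the long light-wood slat across the middle of the crib rails and the short one squarely across it. I then opened the gripper, backed off about 12 cm above the stack and handed the job in at about 21 s of the 58 s. I did not touch the green and orange look-alikes.

**Last checks (wrist camera, just before hand-in):**

| Check | Measured | Limit |
|---|---|---|
| Long slat off the crib middle | about 1–2 mm | 16 mm |
| Short slat off the long slat's centre | about 1–2 mm | 16 mm |
| Long slat out of square with the rails | under 0.5° | 12° |
| Short slat out of square with the long slat | under 0.5° | 12° |

- **Sizes and heights:** the slat sizes I measured came out within 2 mm of those given. Both slats were released with the fingers at the heights expected for resting contact. I did not measure slat height or tilt separately, but both slats looked flat in all three views.
- **Disagreement:** the camera readings of the crib and long slat centres shifted by 1–2 mm between looks, which is about the calibration error.
- **Failures:** no check failed, and the hand-in gives no verdict.

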